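# Slide the red press weight into the wash tub

## Task

The red press weight is due for washing and is too heavy to lift: without lifting it, slide it along the raised white pressing board and tip it over the board's end into the blue wash tub, so that it lies flat on the floor of the tub (either face up), clear of the rim and the board. Leave the bare steel weight standing where it is.

Things in the scene. Friction and masses are not known exactly. Their poses are not given: they have to be found in the camera images.
- red_weight_mid (a point): centre (half-way up) of the red press weight: a solid disc 104 mm in diameter and 28 mm high with a flat underside, red with a thin grey ring and dot on top, about 1.6 kg (1.3 to 1.9), standing flat on the pressing board; pushing it takes about 6 to 14 N. Too wide to grasp. Its z axis points up along the disc's axis
- steel_weight_mid (a point): centre (half-way up) of the steel press weight, same size and shape but bare grey steel, standing on the pressing board beside the red one (their centres are at least 130 mm apart along the board's x axis, either may be the nearer to the robot); to be left alone
- board: the raised pressing board, fixed: a white cutting board 300 by 300 mm on a steel riser, 42 mm high in all. Origin at the centre of its underside on the bench; its flat top is 42 mm above the origin. Its x axis points roughly away from the robot and its y axis roughly to the robot's left (turned up to 15 degrees). A tub stands against each of its two ends (the +y and the -y end): the blue wash tub at one, a grey tub of the same size, not to be used, at the other
- wash_tub: the blue wash tub, fixed, open on top, 330 mm along its x axis, 200 mm along its y axis, 37 mm high, walls and floor 5 mm thick; origin at the centre of its underside on the bench, axes parallel to the board's. It stands against the board's +y or -y end (3 mm gap, centres 253 mm apart along the board's y axis), its rim 5 mm below the board's top, and spans the whole end of the board
Things that resemble listed ones, but are neither listed nor needed, are in the scene too. There is more than one size of the part that bears red_weight_mid; the job needs the largest.

How it is judged:
At the end, for the whole second after the job is handed in: The red weight is inside the blue wash tub with its centre less than 30 mm above the bench (lying on the tub's floor, not hung on the rim; 19 mm when flat), at rest, and the steel weight is within 20 mm of where it started (x of red_weight_mid in the frame of wash_tub between -0.16 and 0.16 m and y of red_weight_mid in the frame of wash_tub between -0.095 and 0.095 m and height (world z) of red_weight_mid below 0.03 m and linear speed of red_weight below 0.02 m/s and distance of steel_weight_mid from where it was at the start of the episode below 0.02 m); the robot touches nothing.
It fails at once if the red weight was lifted (its centre more than 35 mm above its height when standing on the board) (z of red_weight_mid in the frame of board above 0.091 m).
It fails at once if the steel weight was moved by more than 20 mm (distance of steel_weight_mid from where it was at the start of the episode above 0.02 m).
It also fails if it takes over 35 s, if anything falls off the work surface, if the arm or the gripper's body presses on something with over 40 N, if the wrist force passes 120 N, or if a joint passes its speed limit or range.

## Robot

A 6-joint arm with a two-finger parallel gripper is mounted at the origin on the work surface. World frame = base frame: x ahead of the robot, y to its left, z up, the work surface at z = 0. Lengths are in m, angles in rad, forces in N, time in s.
With the tool pointing down it reaches from about 0.3 to 0.775 m from the base axis. Payload 14.6 kg.
Tool frame: the origin (TCP) lies midway between the tips of the shut fingers; the grasp point (between the pads) lies 19 mm behind it (grasp_offset is the distance from the TCP to the grasp point, in m); z points along the fingers, y is the line along which they close (so a half turn about z gives the same grasp; the last joint's range is limited). The gripper opens to 94 mm and grips with 3 to 60 N. Pads are 16 mm wide; open, the fingers measure 119 mm over their backs; the gripper's body (75 mm by 177 mm) begins 78 mm behind the grasp point.
Start: joints at [1.066, 0.3, 1.521, -0, 1.321, -0.067], TCP at [0.233, 0.498, 0.205] pointing down, gripper open.
Joint ranges: [-3.03, 3.03], [-0.79, 2.21], [0.23, 2.52], [-1.04, 4.18], [0, 3.07], [-2.55, 2.55]. Speed limits (rad/s): [2.22, 2.22, 2.57, 3.14, 3.14, 3.14].

## Interface

Orientations are given as [roll, pitch, yaw] about the fixed x, y, z axes, in that order (R = Rz(yaw) Ry(pitch) Rx(roll)).
In Python, from station import * gives the robot as it stands. The module is installed in compiled form; this text tells all that it offers.
- The arm moves only by the tool send_rows, never from a script. Its argument "rows" is a list of rows, each an object of numbers: "dx", "dy", "dz": the shift along the tool's x, y, z in mm; "roll": the turn about the tool's z in degrees; "jaw": the closure, from -1 (fully open) to 1 (shut). In form: [{"dx": .., "dy": .., "dz": .., "roll": .., "jaw": ..}, ...]. A call has 1 to 12 rows; each row shifts and turns the commanded pose from where the row before left it, along the tool's axes as they then stand; what a row does not reach is not made up. A row lasts 1/12 s, in which the tool goes at most 41.7 mm and 7.16 degrees, less where a joint would pass 70% of its speed; a pose out of reach is approached as far as the arm can. A call is refused whole if a number of a shift passes 41.7 or a number of a turn 7.16, either way. A call with a gripper value outside its range is refused whole. The fingers move at their own pace and stop on an object; "force" is the grip in N (left out, the last holds). Time passes only in rows, so rows that do not move let the fingers close. It gives the time, the measured TCP pose, the force, the opening and the grip force at its end, in the units of the state.
- get_obs(): the state, without advancing time (a new reading comes with each control period).
- camera(name): name is "side" or "top" or "wrist"; returns a dict with "frame" (384x512x3 uint8, red, green, blue), "z_map" (384x512 float32, m along the optical axis (not along the pixel's ray), 0 where there is no reading), "camera_matrix" (3x3 intrinsics, pixels), "rvec" (rotation vector, rad) and "tvec" (3), from world to camera coordinates, as OpenCV has them. Camera axes: x right, y down, z forward; pixel columns grow to the right and rows downward; lengths in m; the calibration is good to about 2 mm. A picture is of the moment at which its call begins.
- hand_in(): hands the job in; it is judged then, once.
The state is a dict: "time_s": time; "qpos": joint angles; "joint_vel": joint speeds; "tau": joint torques, N m; "ee_pos": TCP position; "eef_rot": TCP orientation; "force": force on the tool from outside, world axes, zero at the start; "moment": the same for the moment, N m; "grip_width": finger opening in m; "grip_force": force on a finger pad.
Only numpy, scipy, OpenCV 4.12 (cv2) and the standard library are available. Lean on these libraries where they do the work, as an engineer would, in place of code of your own. Each camera call takes 0.05 s, during which the arm holds its last target. There are 200 camera calls.

## Working session

There is one attempt and no reset: what is moved stays moved. The work goes in short steps, Python scripts to look and compute and a tool call to move; the robot and the scene stay as the last step left them, time stands still between calls to the robot, and variables do not carry over. Pictures are saved under pics/ and viewed, at most 10 in all, crops included, and the job is handed in when it is done.

Besides the shell and the picture viewer there is one more tool, called after "Emit:" as name(argument=value, ...), one argument or row to a line, values as JSON. send_rows: Moves the arm, as the interface text tells. Its arguments: {"type":"object","properties":{"rows":{"type":"array"},"force":{"type":"number"}},"required":["rows"]}

```bash
mkdir -p pics; python3 - <<'E'
from station import *
import cv2,numpy as np
ims=[]
for n in("top","side"):
    c=camera(n); np.savez(n+".npz",**c); ims.append(c["frame"])
    R=cv2.Rodrigues(np.array(c["rvec"]))[0]; print(n,-R.T@np.array(c["tvec"]).ravel(),c["camera_matrix"].tolist())
cv2.imwrite("pics/top.png",ims[0][...,::-1]);cv2.imwrite("pics/side.png",ims[1][...,::-1])
print(get_obs())
E
```

```text
top [ 0.35474529 -0.03675084  1.29686525] [[484.8660714216588, 0.0, 246.9861065695747], [0.0, 484.8660714216588, 188.39009769748603], [0.0, 0.0, 1.0]]
side [ 0.17337418 -0.62647273  0.53284357] [[394.9788162839411, 0.0, 261.08473554550216], [0.0, 394.9788162839411, 190.27396568842508], [0.0, 0.0, 1.0]]
{'time_s': 0.1, 'qpos': array([ 1.06642249e+00,  3.00410176e-01,  1.52151940e+00, -2.30825050e-05,
        1.32069826e+00, -6.66173223e-02]), 'joint_vel': array([-1.62726528e-03, -2.10966183e-03, -1.84899020e-03,  1.90324524e-05,
        3.38668869e-05, -9.67701600e-04]), 'tau': array([ 1.68034916e-03, -5.32648158e+01, -3.53279579e+01,  7.08686910e-02,
        2.36207078e-02, -2.61178923e-05]), 'ee_pos': array([0.23305212, 0.49792266, 0.20494584]), 'eef_rot': array([-3.14055828e+00, -4.66012100e-05,  2.70384184e+00]), 'force': array([ 0.07763964,  0.33714909, -0.81480701]), 'moment': array([-0.06576301,  0.02832854,  0.05910011]), 'grip_force': 0.0, 'grip_width': 0.09391029635959171}
```

View pics/top.png

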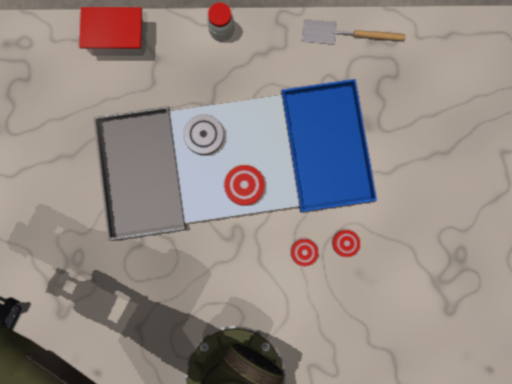

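View pics/side.png

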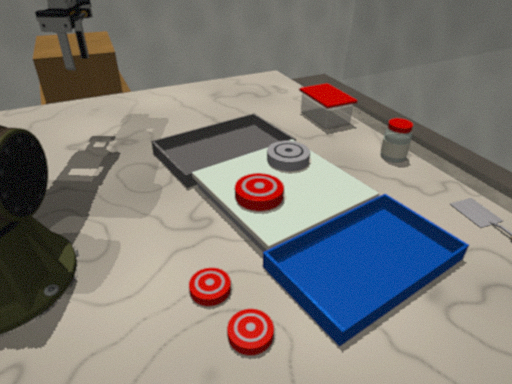

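The top view shows the red weight on the board at (245,185), the steel one at (204,134), the blue tub at the right (-y) end around (328,146), and two small decoys off the board. Next I'll measure positions.

```bash
cat > h.py <<'E'
import cv2,numpy as np
def ray(c,uv,z):
    K=c["camera_matrix"];R=cv2.Rodrigues(np.array(c["rvec"]))[0];t=np.array(c["tvec"]).ravel()
    uv=np.atleast_2d(uv).astype(float);d=(R.T@np.linalg.inv(K)@np.c_[uv,np.ones(len(uv))].T).T;o=-R.T@t
    return o+d*((z-o[2])/d[:,2])[:,None]
def comps(m,amin=150):
    cs,_=cv2.findContours(m.astype(np.uint8),cv2.RETR_EXTERNAL,cv2.CHAIN_APPROX_NONE)
    return [k[:,0] for k in cs if cv2.contourArea(k)>amin]
def masks(f):
    h=cv2.cvtColor(f,cv2.COLOR_RGB2HSV);H,S,V=[h[...,i].astype(int) for i in range(3)]
    return dict(red=((H<10)|(H>170))&(S>150)&(V>90),blue=(H>100)&(H<130)&(S>150))
E
python3 - <<'E'
from h import *
c=dict(np.load("top.npz"));m=masks(c["frame"])
for k in comps(m["red"]):
    p=ray(c,k,.07);(x,y),r=cv2.minEnclosingCircle(p[:,:2].astype(np.float32));print("red",x,y,r)
for k in comps(m["blue"],1000):
    p=ray(c,k,.037);print("blue",cv2.minAreaRect(p[:,:2].astype(np.float32)))
g=cv2.cvtColor(c["frame"],cv2.COLOR_RGB2HSV)
w=np.zeros(g.shape[:2],bool);w[95:230,165:305]=((g[...,2]>205)&(g[...,1]<40))[95:230,165:305]
for k in comps(w,1000):
    p=ray(c,k,.042);print("board",cv2.minAreaRect(p[:,:2].astype(np.float32)))
# steel: non-board pixels inside region
s=np.zeros_like(w);s[105:165,178:232]=~((g[...,2]>205)&(g[...,1]<40))[105:165,178:232]
for k in comps(s):
    p=ray(c,k,.07);print("steel",cv2.minEnclosingCircle(p[:,:2].astype(np.float32)))
i=ray(c,[[204,133]],.07);print(i)
# depth check
R=cv2.Rodrigues(c["rvec"])[0]
for u,v in((245,185),(240,200),(198,140),(270,130),(328,146)):
    z=c["z_map"][v,u];X=np.linalg.inv(c["camera_matrix"])@[u,v,1]*z;print(u,v,R.T@(X-c["tvec"].ravel()))
E
```

```text
red 0.3212176561355591 -0.17830941081047058 0.03338618203997612
red 0.3435177803039551 -0.2835051119327545 0.033757876604795456
red 0.49282610416412354 -0.02854384481906891 0.05035664513707161
red 0.9131577014923096 0.3207409977912903 0.09590752422809601
red 0.9483513832092285 0.033753275871276855 0.031825266778469086
blue ((0.6020639538764954, -0.2501048445701599), (0.3278108835220337, 0.19803208112716675), 7.9177141189575195)
board ((0.5204806327819824, 0.059021901339292526), (0.2139560878276825, 0.15787124633789062), 7.9751081466674805)
steel ((0.6242521405220032, 0.07266994565725327), 0.10366921126842499)
[[0.62768458 0.07351508 0.07      ]]
245 185 [ 0.4915814  -0.03104244  0.07422594]
240 200 [ 0.45413042 -0.0179841   0.06661839]
198 140 [ 0.35474529 -0.03675084  1.29686525]
270 130 [ 0.63957563 -0.09771537  0.04595103]
328 146 [ 0.60335439 -0.2557453   0.00587244]
```

Red is at (0.493,-0.029), steel at (0.626,0.073) and the board yaw is about 7.9°. The sizes agree with the given ones. I'll turn the tool so the finger line runs along the board's x axis.

Emit:
send_rows(
  rows=[
    {"roll":7.1,"jaw":-0.3},
    {"roll":7.1,"jaw":-0.3},
    {"roll":7.1,"jaw":-0.3},
    {"roll":7.1,"jaw":-0.3},
    {"roll":7.1,"jaw":-0.3},
    {"roll":7.1,"jaw":-0.3},
    {"roll":7.1,"jaw":-0.3},
    {"roll":7.1,"jaw":-0.3},
    {"jaw":-0.3},
    {"jaw":-0.3},
  ],
)

```text
invalid input at $.rows[0]: expected keys dx, dy, dz, roll, jaw
```

Emit:
send_rows(
  rows=[
    {"dx":0,"dy":0,"dz":0,"roll":7.1,"jaw":-0.3},
    {"dx":0,"dy":0,"dz":0,"roll":7.1,"jaw":-0.3},
    {"dx":0,"dy":0,"dz":0,"roll":7.1,"jaw":-0.3},
    {"dx":0,"dy":0,"dz":0,"roll":7.1,"jaw":-0.3},
    {"dx":0,"dy":0,"dz":0,"roll":7.1,"jaw":-0.3},
    {"dx":0,"dy":0,"dz":0,"roll":7.1,"jaw":-0.3},
    {"dx":0,"dy":0,"dz":0,"roll":7.1,"jaw":-0.3},
    {"dx":0,"dy":0,"dz":0,"roll":7.1,"jaw":-0.3},
    {"dx":0,"dy":0,"dz":0,"roll":0,"jaw":-0.3},
    {"dx":0,"dy":0,"dz":0,"roll":0,"jaw":-0.3},
  ],
)

```text
time_s: 0.93
ee_pos: [0.2331, 0.498, 0.2052]
eef_rot: [-3.141, 0.0, 1.716]
force: [-0.2, -0.2, 0.2]
grip_width: 0.0611
grip_force: 0.0
```

Emit:
send_rows(
  rows=[
    {"dx":-30,"dy":12,"dz":0,"roll":0,"jaw":-0.3},
    {"dx":-30,"dy":12,"dz":0,"roll":0,"jaw":-0.3},
    {"dx":-30,"dy":12,"dz":0,"roll":0,"jaw":-0.3},
    {"dx":-30,"dy":12,"dz":0,"roll":0,"jaw":-0.3},
    {"dx":-30,"dy":12,"dz":0,"roll":0,"jaw":-0.3},
    {"dx":-30,"dy":12,"dz":0,"roll":0,"jaw":-0.3},
    {"dx":-30,"dy":12,"dz":0,"roll":0,"jaw":-0.3},
    {"dx":-30,"dy":12,"dz":0,"roll":0,"jaw":-0.3},
    {"dx":-30,"dy":12,"dz":0,"roll":0,"jaw":-0.3},
    {"dx":-30,"dy":12,"dz":0,"roll":0,"jaw":-0.3},
    {"dx":-30,"dy":12,"dz":0,"roll":0,"jaw":-0.3},
    {"dx":-30,"dy":12,"dz":0,"roll":0,"jaw":-0.3},
  ],
)

```text
time_s: 1.93
ee_pos: [0.427, 0.1605, 0.2055]
eef_rot: [3.141, -0.0, 1.717]
force: [1.0, -0.3, 0.3]
grip_width: 0.0613
grip_force: 0.0
```

Emit:
send_rows(
  rows=[
    {"dx":-30,"dy":12,"dz":0,"roll":0,"jaw":-0.3},
    {"dx":-30,"dy":12,"dz":0,"roll":0,"jaw":-0.3},
    {"dx":-30,"dy":12,"dz":0,"roll":0,"jaw":-0.3},
    {"dx":0,"dy":0,"dz":0,"roll":0,"jaw":-0.3},
    {"dx":0,"dy":0,"dz":0,"roll":0,"jaw":-0.3},
  ],
)

```text
time_s: 2.35
ee_pos: [0.4751, 0.077, 0.2051]
eef_rot: [-3.141, -0.0, 1.714]
force: [0.3, 1.0, 0.0]
grip_width: 0.0611
grip_force: 0.0
```

```bash
python3 - <<'E'
from station import *
from h import *
c=camera("wrist"); np.savez("wrist.npz",**c)
cv2.imwrite("pics/wrist.png",c["frame"][...,::-1])
m=masks(c["frame"])
for k in comps(m["red"],800):
    p=ray(c,k,.07);print("red",cv2.minEnclosingCircle(p[:,:2].astype(np.float32)))
print(get_obs()["ee_pos"])
E
```

```text
red ((0.4932372570037842, -0.026898538693785667), 0.030048750340938568)
red ((0.4927586317062378, -0.022826150059700012), 0.05233003571629524)
[0.47475331 0.07795045 0.20523723]
```

View pics/wrist.png

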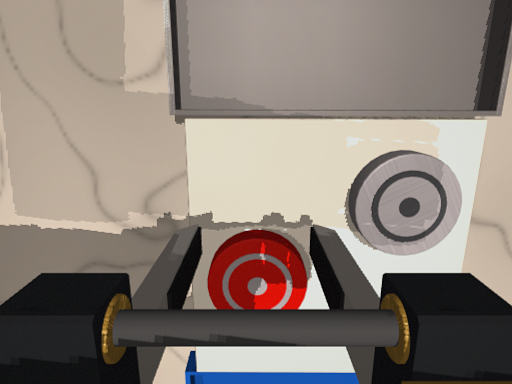

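The wrist view shows the red weight centred between the fingers at about (257,285), steel well to the side at (405,210). I'll go down behind red.

Emit:
send_rows(
  rows=[
    {"dx":0,"dy":3,"dz":25,"roll":0,"jaw":-0.3},
    {"dx":0,"dy":0,"dz":25,"roll":0,"jaw":-0.3},
    {"dx":0,"dy":0,"dz":25,"roll":0,"jaw":-0.3},
    {"dx":0,"dy":0,"dz":25,"roll":0,"jaw":-0.3},
    {"dx":0,"dy":0,"dz":25,"roll":0,"jaw":-0.3},
    {"dx":0,"dy":0,"dz":15,"roll":0,"jaw":-0.3},
    {"dx":0,"dy":0,"dz":13,"roll":0,"jaw":-0.3},
    {"dx":0,"dy":0,"dz":0,"roll":0,"jaw":-0.3},
    {"dx":0,"dy":0,"dz":0,"roll":0,"jaw":-0.3},
  ],
)

```text
time_s: 3.15
ee_pos: [0.4774, 0.0793, 0.0525]
eef_rot: [-3.141, -0.0, 1.715]
force: [-0.2, -0.1, 1.2]
grip_width: 0.0612
grip_force: 0.0
```

Emit:
send_rows(
  rows=[
    {"dx":-8,"dy":0,"dz":0,"roll":0,"jaw":-0.3},
    {"dx":-8,"dy":0,"dz":0,"roll":0,"jaw":-0.3},
    {"dx":-8,"dy":0,"dz":0,"roll":0,"jaw":-0.3},
    {"dx":-5,"dy":0,"dz":0,"roll":0,"jaw":-0.3},
    {"dx":-5,"dy":0,"dz":0,"roll":0,"jaw":-0.3},
    {"dx":-5,"dy":0,"dz":0,"roll":0,"jaw":-0.3},
    {"dx":-5,"dy":0,"dz":0,"roll":0,"jaw":-0.3},
    {"dx":-5,"dy":0,"dz":0,"roll":0,"jaw":-0.3},
    {"dx":-5,"dy":0,"dz":0,"roll":0,"jaw":-0.3},
    {"dx":-5,"dy":0,"dz":0,"roll":0,"jaw":-0.3},
    {"dx":-5,"dy":0,"dz":0,"roll":0,"jaw":-0.3},
    {"dx":-5,"dy":0,"dz":0,"roll":0,"jaw":-0.3},
  ],
)

```text
time_s: 4.15
ee_pos: [0.4874, 0.0105, 0.0524]
eef_rot: [-3.141, -0.001, 1.712]
force: [-1.7, 8.2, 1.2]
grip_width: 0.0611
grip_force: 3.8
```

Emit:
send_rows(
  rows=[
    {"dx":-10,"dy":0,"dz":0,"roll":0,"jaw":-0.3},
    {"dx":-10,"dy":0,"dz":0,"roll":0,"jaw":-0.3},
    {"dx":-10,"dy":0,"dz":0,"roll":0,"jaw":-0.3},
    {"dx":-10,"dy":0,"dz":0,"roll":0,"jaw":-0.3},
    {"dx":-10,"dy":0,"dz":0,"roll":0,"jaw":-0.3},
    {"dx":-10,"dy":0,"dz":0,"roll":0,"jaw":-0.3},
    {"dx":-10,"dy":0,"dz":0,"roll":0,"jaw":-0.3},
    {"dx":-10,"dy":0,"dz":0,"roll":0,"jaw":-0.3},
    {"dx":-8,"dy":0,"dz":0,"roll":0,"jaw":-0.3},
    {"dx":-6,"dy":0,"dz":0,"roll":0,"jaw":-0.3},
    {"dx":-6,"dy":0,"dz":0,"roll":0,"jaw":-0.3},
    {"dx":0,"dy":0,"dz":0,"roll":0,"jaw":-0.3},
  ],
)

```text
time_s: 5.15
ee_pos: [0.5016, -0.0894, 0.0523]
eef_rot: [-3.141, -0.001, 1.712]
force: [-0.0, 0.2, 0.6]
grip_width: 0.0611
grip_force: 0.5
```

```bash
python3 - <<'E'
from station import *
from h import *
c=camera("side"); cv2.imwrite("pics/s2.png",c["frame"][...,::-1])
E
```

```text
(no output)
```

View pics/s2.png

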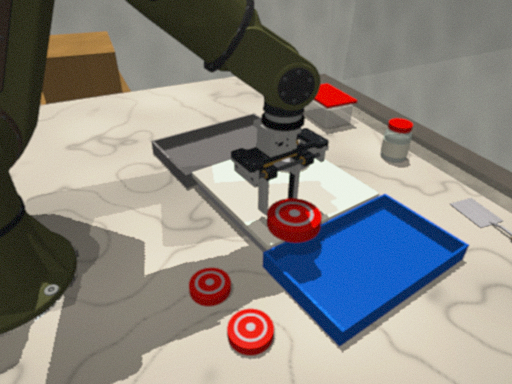

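The red weight at (295,217) overhangs the board's end, still flat. I'll carry on over the edge.

Emit:
send_rows(
  rows=[
    {"dx":-6,"dy":0,"dz":0,"roll":0,"jaw":-0.3},
    {"dx":-6,"dy":0,"dz":0,"roll":0,"jaw":-0.3},
    {"dx":-6,"dy":0,"dz":0,"roll":0,"jaw":-0.3},
    {"dx":-6,"dy":0,"dz":0,"roll":0,"jaw":-0.3},
    {"dx":-6,"dy":0,"dz":0,"roll":0,"jaw":-0.3},
    {"dx":-6,"dy":0,"dz":0,"roll":0,"jaw":-0.3},
    {"dx":-6,"dy":0,"dz":0,"roll":0,"jaw":-0.3},
    {"dx":-6,"dy":0,"dz":0,"roll":0,"jaw":-0.3},
    {"dx":0,"dy":0,"dz":0,"roll":0,"jaw":-0.3},
  ],
)

```text
time_s: 5.95
ee_pos: [0.5086, -0.1372, 0.0524]
eef_rot: [3.142, 0.0, 1.712]
force: [-0.7, -0.1, 0.1]
grip_width: 0.061
grip_force: 0.0
```

```bash
python3 - <<'E'
from station import *
from h import *
c=camera("side"); cv2.imwrite("pics/s3.png",c["frame"][...,::-1])
E
```

```text
(no output)
```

View pics/s3.png

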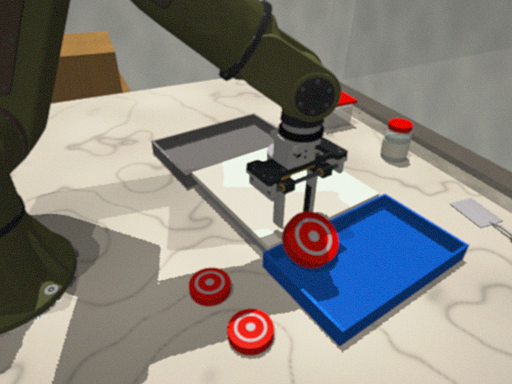

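The weight has tipped about 40° at (310,240), its leading edge in the tub, leaning on the board end. I'll keep pushing on its underside.

Emit:
send_rows(
  rows=[
    {"dx":-6,"dy":0,"dz":0,"roll":0,"jaw":-0.3},
    {"dx":-6,"dy":0,"dz":0,"roll":0,"jaw":-0.3},
    {"dx":-6,"dy":0,"dz":0,"roll":0,"jaw":-0.3},
    {"dx":-6,"dy":0,"dz":0,"roll":0,"jaw":-0.3},
    {"dx":-6,"dy":0,"dz":0,"roll":0,"jaw":-0.3},
    {"dx":-6,"dy":0,"dz":0,"roll":0,"jaw":-0.3},
    {"dx":-6,"dy":0,"dz":0,"roll":0,"jaw":-0.3},
    {"dx":-6,"dy":0,"dz":0,"roll":0,"jaw":-0.3},
    {"dx":0,"dy":0,"dz":0,"roll":0,"jaw":-0.3},
  ],
)

```text
time_s: 6.75
ee_pos: [0.5156, -0.1854, 0.0527]
eef_rot: [3.141, 0.001, 1.712]
force: [0.4, 0.4, 0.7]
grip_width: 0.0608
grip_force: 0.0
```

```bash
python3 - <<'E'
from station import *
from h import *
c=camera("side"); cv2.imwrite("pics/s4.png",c["frame"][...,::-1])
E
```

```text
(no output)
```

View pics/s4.png

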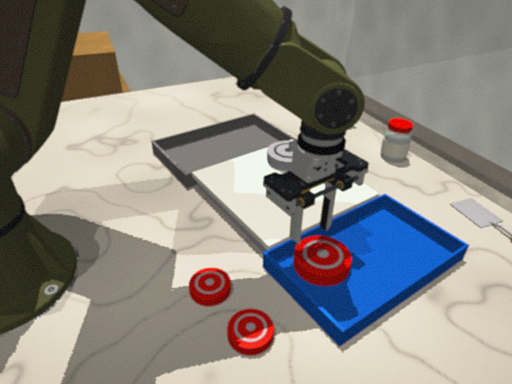

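The weight now looks flat in the tub at (322,260). I'll retreat and check.

Emit:
send_rows(
  rows=[
    {"dx":10,"dy":0,"dz":0,"roll":0,"jaw":-0.3},
    {"dx":10,"dy":0,"dz":-10,"roll":0,"jaw":-0.3},
    {"dx":20,"dy":0,"dz":-20,"roll":0,"jaw":-0.3},
    {"dx":25,"dy":0,"dz":-25,"roll":0,"jaw":-0.3},
    {"dx":25,"dy":0,"dz":-25,"roll":0,"jaw":-0.3},
    {"dx":25,"dy":0,"dz":-25,"roll":0,"jaw":-0.3},
    {"dx":25,"dy":0,"dz":-25,"roll":0,"jaw":-0.3},
    {"dx":25,"dy":0,"dz":-20,"roll":0,"jaw":-0.3},
    {"dx":0,"dy":0,"dz":0,"roll":0,"jaw":-0.3},
    {"dx":0,"dy":0,"dz":0,"roll":0,"jaw":-0.3},
  ],
)

```text
time_s: 7.63
ee_pos: [0.4919, -0.0189, 0.2039]
eef_rot: [3.139, 0.001, 1.715]
force: [-0.5, -0.4, -1.5]
grip_width: 0.0609
grip_force: 0.0
```

```bash
python3 - <<'E'
from station import *
from h import *
c=camera("side"); cv2.imwrite("pics/s5.png",c["frame"][...,::-1])
t=camera("top");R=cv2.Rodrigues(np.array(t["rvec"]))[0]
for k in comps(masks(t["frame"])["red"],600):
    p=ray(t,k,.033);(x,y),r=cv2.minEnclosingCircle(p[:,:2].astype(np.float32))
    m=np.zeros((384,512),np.uint8);cv2.fillPoly(m,[k],1);v,u=np.nonzero(cv2.erode(m,np.ones((5,5))));z=t["z_map"][v,u];q=z>0
    X=(np.linalg.inv(t["camera_matrix"])@np.c_[u,v,u*0+1].T*z)[:,q];W=R.T@(X-np.array(t["tvec"]).reshape(3,1))
    print(x,y,r,np.percentile(W[2],[5,50,95]))
E
```

```text
0.5215156674385071 -0.22284731268882751 0.05144640430808067 [0.03019118 0.0345814  0.03850062]
0.9299983978271484 0.33152228593826294 0.09879689663648605 [0.07941598 0.08329096 0.08725839]
```

View pics/s5.png

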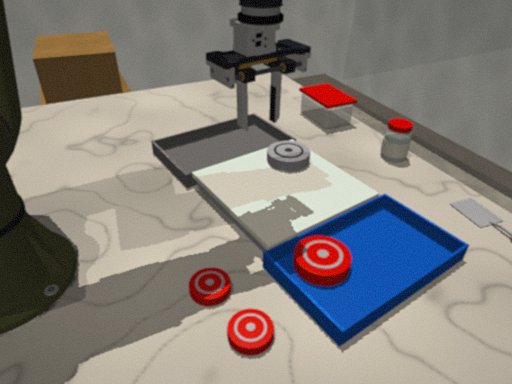

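The weight lies flat in the tub at (322,260), its top at about 34 mm (33 expected). Steel is still at (288,155), and the arm is clear.

```bash
python3 -c "
from station import *
print(hand_in())"
```

```text
the job is handed in; nothing more can be done
None
```

The red weight is lying flat on the floor of the blue wash tub, the steel weight looks unmoved, the arm is clear, and the job was handed in about 7.7 s into the 35 s limit; no verdict was returned.

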